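Proof-pull a cast link on the spring tester

TASK

Proof-test the sound casting: lift the link with two whole eyes out of the open mould, seat it flat on the pull tester with one eye over each pin, and let go of it. Then grip the tester's handle and pull it gently away from the gauge until the gauge pointer lines up with the set marker, without running well past it, and finish still gripping the handle, holding the pointer steady at the marker. Leave the mis-cast link with only one eye in its cavity, and do not shift the wax tin or the roll of tape.

Things in the scene. Friction and masses are not known exactly. Their poses are not given: they have to be found in the camera images.
- link_mid (a point): Centre (half-way up) of the sound link, a loose grey resin casting, 110 long (its x axis) x 34 wide x 30 high, 32 to 63 g: two round eyes (outside 34, hole 22, 12 thick) centred 38 mm either side of this point along x, joined by an upright block 44 long, 18 wide (y) and 30 high, which is the part to grip. Flat underside 15 mm below this point. At the start it sits in a cavity 7 mm deep, so 23 mm of the block stands above the mould's face. The two ends are alike.
- reject_mid (a point): The same point of the mis-cast link in the mould's other cavity, 76 mm beside the sound one and parallel to it: the same shape, but its +x eye is missing (the cast stopped short). Stays where it is.
- mould: Lower half of an open aluminium mould, 160 (x) x 164 (y) x 28 high, fixed; origin at the centre of its underside. Two cavities 7 mm deep along x, at y = +38 and -38 mm; which one holds the sound link varies. A stub 18 wide stands in each eye of a casting, level with the mould's face, so castings lift straight up. Four dowels 8 mm high near its corners.
- tester: Horizontal pull tester, fixed, base plate 480 x 90 x 12 mm; origin on its underside, midway between its two pins at rest; x axis points along the rail from handle to spring gauge, so the pull is towards -x; z up. It may stand left or right of the mould. The gauge housing (top 58 mm up) lies 82 to 232 mm along x.
- gauge_pin (a point): Foot of the upright pin on the spring gauge's slide, at the centre of the pin where it stands on the flat deck (44 mm above the table). Pin 12 in diameter, 32 high, tapered tip. At rest 38 mm along +x from the tester's origin. The deck round it is 56 mm wide.
- handle_pin (a point): Foot of the like pin on the handle's slide, deck at the same height, at rest 76 mm from the gauge pin, which is just the spacing of the link's eyes.
- handle_grip (a point): Middle of the handle's cross bar: a dark steel bow handle that stands upright on the pull slide, bar 12 mm thick along the tester's y, 68 mm of it clear between the legs, its centre 95 mm above the table, with 45 mm of free space under it. At rest 67 mm along -x from the handle pin. Pinch it from above with a finger on either side along the tester's x.
- pull_slide (a joint): Travel of the handle's slide towards the tester's -x, in m, 0 at rest, at most 0.080. A light spring returns it (1 to 2.6 N). With the link on both pins, the first 10 mm or so take up the slack in the eyes; after that the link draws the gauge slide along.
- gauge_slide (a joint): Travel of the gauge slide and its pointer towards the tester's -x, in m, 0 at rest, at most 0.048. Its spring pulls back with 0.8 N plus 400 N per metre of travel (up to about 15 N at the marker). Only the link connects it with the handle.
- set_marker (a joint): Setting of the marker on the same scale, in m (0.018 to 0.036): the pointer is at the marker when gauge_slide equals this value. The marker stays put.
- pointer (a point): Middle of the black pointer bar (2 mm thick, 28 long along y) over the gauge's white scale, 62 mm above the table, 152 mm along +x from the gauge pin.
- marker (a point): Middle of the black line on the steel set marker that is clipped to the scale's +y edge; the marker is a block 12 mm wide along x. At the marker, pointer and line form one line across the scale.
- wax_tin: Steel tin, 60 across, 36 high, standing between mould and tester nearer the robot; origin under its centre. Stays where it is.
- tape: Roll of tan tape, 84 across, 24 high, lying between mould and tester farther out; origin under its centre. Stays where it is.
Not all that is in view belongs to the job. Leave any yellow look-alike of the mould alone. What is shaped like the part that bears link_mid but purple is not meant.

How it is judged:
By the outcome, as a careful person would: the job done as asked, in the order asked, and still so for the second after the job is handed in, while the arm keeps its last pose, push and grip.
It also fails if it takes over 64 s, if anything falls off the work surface, if the arm or the gripper's body presses on something with over 40 N, if the wrist force passes 120 N, or if a joint passes its speed limit or range.

ROBOT

A 6-joint arm with a two-finger parallel gripper is mounted at the origin on the work surface. World frame = base frame: x ahead of the robot, y to its left, z up, the work surface at z = 0. Lengths are in m, angles in rad, forces in N, time in s.
With the tool pointing down it reaches from about 0.425 to 0.95 m from the base axis. Payload 14.7 kg.
Tool frame: the origin (TCP) lies midway between the tips of the shut fingers; the grasp point (between the pads) lies env.hold_point_z behind it (env.hold_point_z is the distance from the TCP to the grasp point, in m); z points along the fingers, y is the line along which they close (so a half turn about z gives the same grasp; the last joint's range is limited). The gripper opens to 85 mm and grips with 20 to 120 N. Pads are 22 mm wide; open, the fingers measure 114 mm over their backs; the gripper's body (76 mm by 85 mm) begins 54 mm behind the grasp point. The pads swing forward as they close: fully open they stand 13 mm farther back than shut.
Start: joints at [-1.328, 0.48, 1.596, -0, 1.065, -0.047], TCP at [0.186, -0.623, 0.231] pointing down, gripper open.
Joint ranges: [-2.75, 2.75], [-0.82, 2.05], [0.23, 2.67], [-1.56, 4.7], [0.09, 2.69], [-2.92, 2.92]. Speed limits (rad/s): [1.89, 1.89, 2.39, 3.01, 3.01, 3.01].

INTERFACE

Orientations are given as a unit quaternion [x, y, z, w].
In Python, from station import readout, eyes, order, models, env gives the robot as it stands.
- The arm moves only by the shell command python3 -m pendant 'ROWS'. ROWS is JSON, a list of rows, each a list of 7 numbers: the shift along the tool's x, y, z each as a share of 0.03 m, from -1 to 1, then the turn, a rotation vector about the tool's x, y, z each as a share of 4 degrees, from -1 to 1, then the closure, from -1 (fully open) to 1 (shut). In form: [[dx, dy, dz, wx, wy, wz, gripper], ...]. A call has exactly 10 rows; each row shifts and turns the commanded pose from where the row before left it, along the tool's axes as they then stand; what a row does not reach is not made up. A row lasts 1/12 s, in which the tool goes at most 41.7 mm and 7.16 degrees, less where a joint would pass 70% of its speed; a pose out of reach is approached as far as the arm can. A call with a number of a shift or a turn outside -1 to 1 is refused whole. A call with a gripper value outside its range is refused whole. The fingers move at their own pace and stop on an object; the grip force is fixed at half the most. Time passes only in rows, so rows that do not move let the fingers close, or fill a call up. It gives the time, the measured TCP pose, the force, the opening and the grip force at its end, in the units of the state.
- readout.read_state(): the state, without advancing time (a new reading comes with each control period).
- eyes.get_image(name): name is "scene" or "top" or "wrist"; returns a dict with "img" (400x640x3 uint8, red, green, blue), "camera_matrix" (3x3 intrinsics, pixels), "dist_coeffs" ([k1, k2, p1, p2, k3] as OpenCV has them; the pictures are not rectified), "R" (3x3) and "t" (3): a world point X has camera coordinates R X + t; the wrist camera has in their place "T_tool_cam" (4x4, takes a point from camera to tool coordinates, whose origin is the TCP and whose axes are the flange's). Camera axes: x right, y down, z forward; pixel columns grow to the right and rows downward; lengths in m; the calibration is good to about 2 mm. A picture is of the moment at which its call begins: read the wrist's pose just before it. There is no depth.
- order.close_job(): hands the job in; it is judged then, once.
Trained networks look in the newest picture that a camera, given by its name, has taken for a name from the list of things; names that differ only in an ending like _2 or _b are one class to them, and where a whole thing is asked for, a point or a joint stands for the part that bears it (a point fixed in the world has none). Each returns a list of dicts, best first, with "p" (0 to 1); they miss things now and then, are a little off and sometimes report something else, mostly with a low value. They report only what shows in the picture. A call takes as long as a camera call. They do not tell look-alikes from the thing itself.
- models.trace(camera, target): "region" (400x640 bool, what is visible of it) and "box" ([centre column, centre row, width, height] in pixels, round what is visible of it).
The state is a dict: "time_s": time; "q": joint angles; "qvel": joint speeds; "effort": joint torques, N m; "ee_pos": TCP position; "orientation": TCP orientation; "force": force on the tool from outside, world axes, zero at the start; "torque": the same for the moment, N m; "gripper_width": finger opening in m; "finger_force": force on a finger pad.
Only numpy, scipy, OpenCV 4.12 (cv2) and the standard library are available. Lean on these libraries where they do the work, as an engineer would, in place of code of your own. Each camera call takes 0.05 s, during which the arm holds its last target. There are 200 camera calls.

## Working session

There is one attempt and no reset: what is moved stays moved. The work goes in short steps, Python scripts to look and compute and a shell command to move; the robot and the scene stay as the last step left them, time stands still between calls to the robot, and variables do not carry over. Pictures are saved under pics/ and viewed, at most 10 in all, crops included, and the job is handed in when it is done.

```bash
mkdir -p pics
cat > h.py <<'E'
import numpy as np, cv2
from station import readout, eyes, order, models, env
from scipy.spatial.transform import Rotation as Ro
def cam(n):
    s=readout.read_state(); d=eyes.get_image(n)
    K=np.array(d["camera_matrix"]);D=np.array(d["dist_coeffs"],float)
    if n=="wrist":
        T=np.eye(4);T[:3,:3]=Ro.from_quat(s["orientation"]).as_matrix();T[:3,3]=s["ee_pos"]
        W=T@np.array(d["T_tool_cam"]);R=W[:3,:3].T;t=-R@W[:3,3]
    else: R=np.array(d["R"]);t=np.array(d["t"])
    return dict(img=d["img"],K=K,D=D,R=R,t=t)
def ray(c,uv):
    p=cv2.undistortPoints(np.array([[uv]],float),c["K"],c["D"])[0,0]
    d=c["R"].T@np.array([p[0],p[1],1]);return -c["R"].T@c["t"],d/np.linalg.norm(d)
def atz(c,uv,z):
    o,d=ray(c,uv);return o+d*(z-o[2])/d[2]
def proj(c,X):
    return cv2.projectPoints(np.array(X,float).reshape(-1,1,3),cv2.Rodrigues(c["R"])[0],c["t"],c["K"],c["D"])[0][:,0]
def tri(rs):
    A=0;b=0
    for o,d in rs:
        P=np.eye(3)-np.outer(d,d);A=A+P;b=b+P@o
    return np.linalg.solve(A,b)
def save(c,name,crop=None,sc=1):
    im=c["img"][:,:,::-1]
    if crop: im=im[crop[1]:crop[3],crop[0]:crop[2]]
    cv2.imwrite("pics/"+name,cv2.resize(im,None,fx=sc,fy=sc,interpolation=cv2.INTER_CUBIC))
E
python3 - <<'E'
from h import *
print(env.hold_point_z, readout.read_state()["orientation"])
a=cam("scene");b=cam("top")
cv2.imwrite("pics/a.png",cv2.resize(np.vstack([a["img"],b["img"]])[:,:,::-1],(480,600),interpolation=cv2.INTER_AREA))
save(b,"top.png",sc=1.25)
for n in ["link_mid","reject_mid","mould","tester","gauge_pin","handle_grip","pointer","marker","wax_tin","tape"]:
  for c in ["scene","top"]:
    print(n,c,[(round(r["p"],2),np.round(r["box"]).tolist()) for r in models.trace(c,n)][:4])
E
```

```text
0.0187 [ 9.89519564e-01  1.44397486e-01 -7.25129299e-05 -6.26585274e-04]
link_mid scene [(0.74, [280.0, 179.0, 35.0, 14.0]), (0.73, [226.0, 221.0, 24.0, 29.0])]
link_mid top [(0.87, [368.0, 131.0, 24.0, 38.0])]
reject_mid scene [(0.77, [280.0, 156.0, 29.0, 15.0])]
reject_mid top [(0.66, [410.0, 213.0, 19.0, 33.0])]
mould scene [(0.96, [349.0, 135.0, 65.0, 59.0]), (0.85, [276.0, 172.0, 64.0, 60.0])]
mould top [(0.67, [407.0, 320.0, 77.0, 77.0]), (0.62, [396.0, 207.0, 81.0, 81.0])]
tester scene [(0.79, [344.0, 292.0, 178.0, 122.0])]
tester top [(0.93, [227.0, 200.0, 56.0, 195.0]), (0.54, [221.0, 227.0, 48.0, 52.0])]
gauge_pin scene [(0.63, [320.0, 300.0, 67.0, 46.0])]
gauge_pin top [(0.96, [229.0, 178.0, 23.0, 19.0]), (0.31, [215.0, 131.0, 14.0, 5.0])]
handle_grip scene [(0.87, [379.0, 261.0, 53.0, 52.0]), (0.49, [320.0, 299.0, 68.0, 42.0])]
handle_grip top [(0.64, [219.0, 228.0, 46.0, 52.0]), (0.27, [215.0, 131.0, 13.0, 7.0])]
pointer scene [(0.81, [320.0, 300.0, 70.0, 47.0])]
pointer top [(0.72, [226.0, 154.0, 29.0, 74.0])]
marker scene []
marker top [(0.52, [215.0, 131.0, 11.0, 5.0])]
wax_tin scene [(0.81, [346.0, 190.0, 22.0, 22.0]), (0.4, [378.0, 262.0, 47.0, 50.0])]
wax_tin top [(0.86, [324.0, 257.0, 26.0, 25.0])]
tape scene [(0.6, [288.0, 227.0, 27.0, 31.0])]
tape top [(0.84, [323.0, 182.0, 35.0, 33.0])]
```

View pics/top.png

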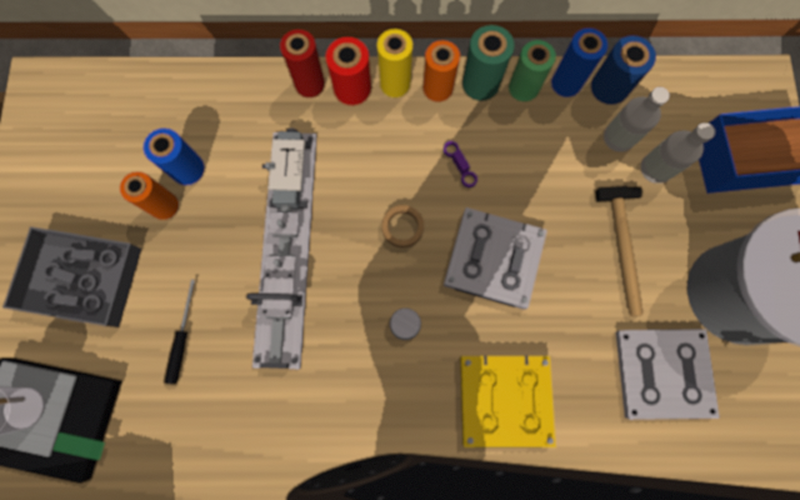

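View pics/a.png

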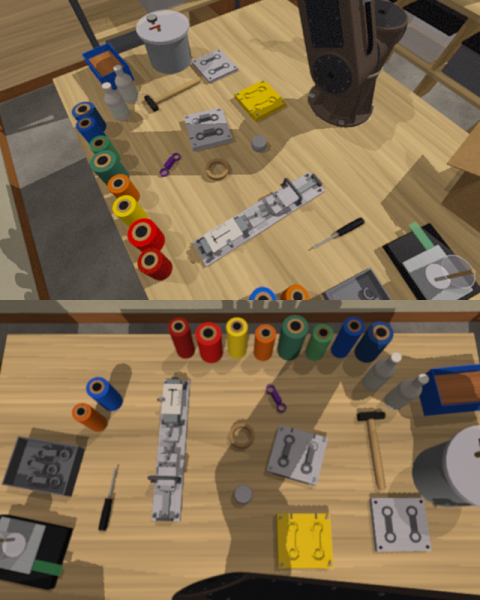

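The top picture shows the tester at (228,200) and the mould with two castings at (396,207), in 640-px coordinates. Candidates for the sound link:
- left casting at (382,200)
- right casting at (414,210)
- purple look-alike at (368,131)
- yellow mould at (407,320)
- empty grey mould half at (533,300)

It must be one of the two castings in the grey mould, so I'll check a crop.

Run:
```python
from h import *
a=cam("top");s=cam("scene")
A=cv2.resize(a["img"][160:255,345:450],(525,475),interpolation=cv2.INTER_CUBIC)
B=cv2.resize(s["img"][125:220,240:310],(275,475),interpolation=cv2.INTER_CUBIC)
cv2.imwrite("pics/mould.png",np.hstack([A,B])[:,:,::-1])
print(atz(a,(382,200),.04),atz(a,(414,210),.04),atz(a,(396,207),.028), atz(a,(324,257),.03),atz(a,(323,182),.02))
for uv in [(382,200),(414,210)]: print(proj(s,atz(a,uv,.04)))
# tester axis
r=models.trace("top","tester")[0];ys,xs=np.nonzero(r["region"])
P=np.array([atz(a,(u,v),.03)[:2] for u,v in zip(xs[::7],ys[::7])])
m=P.mean(0);w,V=np.linalg.eigh(np.cov((P-m).T));print(m,V[:,1],np.degrees(np.arctan2(V[1,1],V[0,1])))
print(atz(a,(219,237),.095),readout.read_state()["time_s"])
```

```text
[ 0.57804109 -0.14924389  0.04      ] [ 0.5534654  -0.22461208  0.04      ] [ 0.56338973 -0.18445782  0.028     ] [ 0.44290548 -0.00966359  0.03      ] [ 0.62863563 -0.00810562  0.02      ]
[[278.73238692 175.36870837]]
[[273.09605338 155.09764154]]
[0.58168995 0.22431892] [-0.99963419  0.02704609] 178.45018408614925
[0.48163214 0.22355844 0.095     ] 1.25
```

View pics/mould.png

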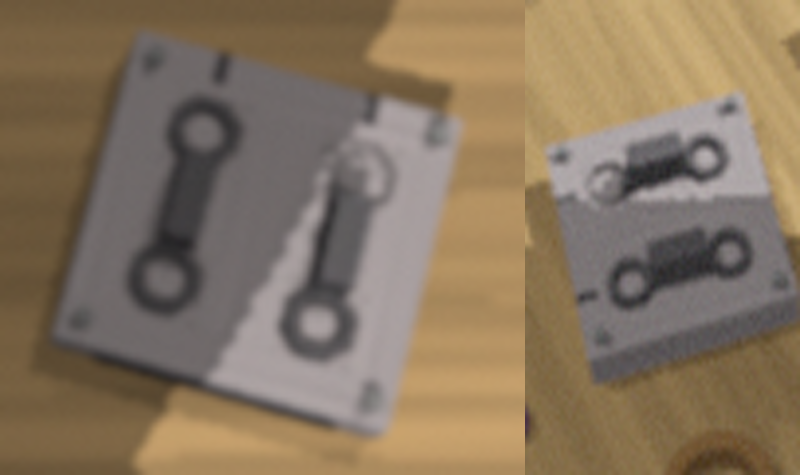

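The left casting at (382,200), world about (0.578, -0.149), has two whole eyes. The right one at (414,210) has its far eye missing. I'm going for the left one.

```bash
python3 -m pendant '[[1,-0.67,0,0,0,0,-1],[1,-0.67,0,0,0,0,-1],[1,-0.67,0,0,0,0,-1],[1,-0.67,0,0,0,0,-1],[1,-0.67,0,0,0,0,-1],[1,-0.67,0,0,0,0,-1],[1,-0.67,0,0,0,0,-1],[1,-0.67,0,0,0,0,-1],[1,-0.67,0,0,0,0,-1],[1,-0.67,0,0,0,0,-1]]'
python3 -m pendant '[[0.5,-0.65,0,0,0,0.8,-1],[0.5,-0.65,0,0,0,0.8,-1],[0.5,-0.65,0,0,0,0.8,-1],[0.5,-0.65,0,0,0,0.8,-1],[0.5,-0.65,0,0,0,0.8,-1],[0.5,-0.65,0,0,0,0.8,-1],[0.5,-0.65,0,0,0,0.8,-1],[0.5,-0.65,0,0,0,0.8,-1],[0.5,-0.65,0,0,0,0.8,-1],[0,0,0,0,0,0,-1]]'
python3 - <<'E'
from h import *
w=cam("wrist");save(w,"w1.png")
for n in ["link_mid","reject_mid","mould"]:
    print(n,[(round(r["p"],2),np.round(r["box"]).tolist()) for r in models.trace("wrist",n)][:4])
E
```

```text
time_s: 2.08
ee_pos: [0.4167, -0.3431, 0.2315]
orientation: [0.99, 0.144, 0.0, 0.0]
force: [-0.0, -0.2, -0.6]
gripper_width: 0.0851
finger_force: 0.0
time_s: 2.92
ee_pos: [0.5403, -0.1599, 0.2315]
orientation: [0.994, -0.107, 0.001, -0.0]
force: [-0.1, -0.6, -0.2]
gripper_width: 0.0852
finger_force: 0.0
link_mid [(0.8, [263.0, 15.0, 31.0, 27.0]), (0.73, [304.0, 141.0, 28.0, 91.0])]
reject_mid [(0.81, [360.0, 157.0, 35.0, 67.0])]
mould [(0.92, [362.0, 302.0, 105.0, 80.0]), (0.73, [336.0, 140.0, 150.0, 139.0])]
```

View pics/w1.png

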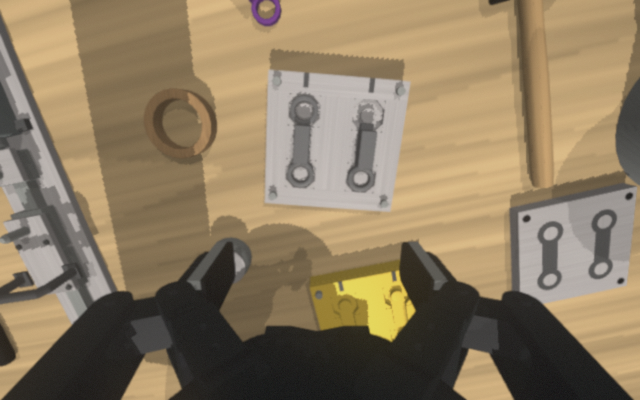

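The wrist view shows the sound link from (301,174) to (304,108), whole at both ends. The reject sits to its right at (364,148), with its top eye filled in.

```bash
cat >> h.py <<'E'
def yaw():
    R=Ro.from_quat(readout.read_state()["orientation"]).as_matrix();return np.degrees(np.arctan2(R[1,0],R[0,0]))
def totool(d):
    R=Ro.from_quat(readout.read_state()["orientation"]).as_matrix();return R.T@np.array(d)/.03
def axis(c,reg,z):
    ys,xs=np.nonzero(reg);P=np.array([atz(c,(u,v),z)[:2] for u,v in zip(xs,ys)])
    m=P.mean(0);w,V=np.linalg.eigh(np.cov((P-m).T));v=V[:,1]*np.sign(V[0,1]);return m,np.degrees(np.arctan2(v[1],v[0]))
E
python3 - <<'E'
from h import *
w=cam("wrist");t=cam("top")
e1=atz(w,(301,174),.033);e2=atz(w,(303.5,108),.033);print(e1,e2,np.linalg.norm(e1-e2),np.degrees(np.arctan2(*(e2-e1)[[1,0]])))
for r in models.trace("wrist","link_mid"):
    print(r["p"],r["box"],axis(w,r["region"],.035))
m=(e1+e2)/2
print(tri([ray(w,(302.3,141)),ray(t,(381.7,200.8))]))
s=readout.read_state();print(s["ee_pos"],yaw(),totool(m-s["ee_pos"]), -w["R"].T@w["t"], w["R"][2])
E
```

```text
[ 0.53843624 -0.1413689   0.033     ] [ 0.6141976  -0.16190889  0.033     ] 0.07849633555710397 -15.169062040556758
0.9 [298.6, 137.9, 30.2, 91.6] (array([ 0.5785068 , -0.14701744]), np.float64(-17.33605331890082))
0.64 [261.2, 12.2, 30.2, 23.0] (array([ 0.71957761, -0.1422142 ]), np.float64(73.40462975416816))
0.63 [176.7, 120.0, 73.8, 70.1] (array([ 0.63313101, -0.01213247]), np.float64(80.33193295476968))
0.17 [229.1, 257.1, 48.6, 44.8] (array([ 0.45297352, -0.03009477]), np.float64(18.92588820065006))
[ 0.57781105 -0.15096324  0.02975165]
[ 0.53706613 -0.16300667  0.23135702] -12.231589458241922 [ 1.19900718 -0.64790004  6.61174913] [ 0.60735951 -0.17647859  0.37447468] [-0.27697651  0.05991458 -0.95900691]
```

```bash
python3 -m pendant '[[0.15,-0.07,0.42,0,0,0.09,-1],[0.15,-0.07,0.42,0,0,0.09,-1],[0.15,-0.07,0.42,0,0,0.09,-1],[0.15,-0.07,0.42,0,0,0.09,-1],[0.15,-0.07,0.42,0,0,0.09,-1],[0.15,-0.07,0.42,0,0,0.09,-1],[0.15,-0.07,0.42,0,0,0.09,-1],[0.15,-0.07,0.42,0,0,0.09,-1],[0,0,0,0,0,0,-1],[0,0,0,0,0,0,-1]]'
python3 - <<'E'
from h import *
w=cam("wrist");save(w,"w2.png",crop=(160,0,480,300),sc=2)
for r in models.trace("wrist","link_mid"): print(r["p"],r["box"],axis(w,r["region"],.035))
print(yaw())
E
```

```text
time_s: 4.1
ee_pos: [0.5763, -0.1542, 0.1295]
orientation: [0.991, -0.131, -0.001, -0.0]
force: [-0.7, -0.2, 0.1]
gripper_width: 0.0851
finger_force: 0.0
0.78 [312.1, 190.3, 41.0, 117.7] (array([ 0.5810485, -0.1482192]), np.float64(-16.49171266627532))
0.73 [247.5, 18.7, 49.2, 36.2] (array([ 0.72399711, -0.14285217]), np.float64(61.04427859309696))
-15.065010588539948
```

View pics/w2.png

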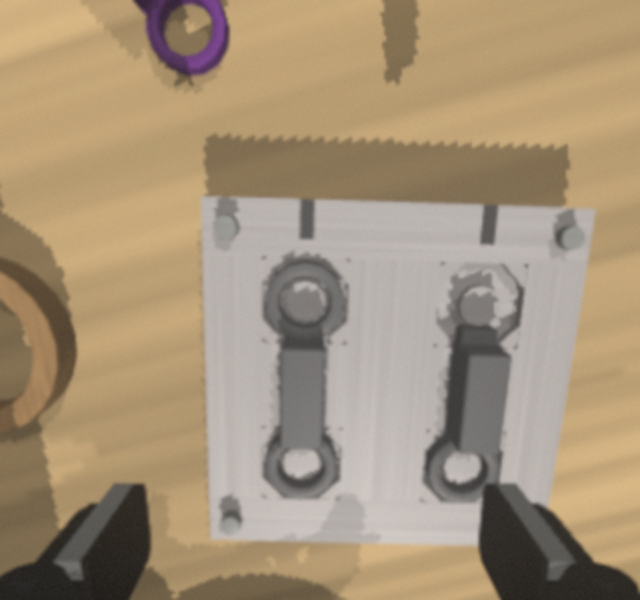

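Close crop: eyes in full-picture pixels at (312,150.5) and (311,233), block top at (311,199). Both eyes are whole, so this is the right link.

Run:
```python
from h import *
w=cam("wrist")
e1=atz(w,(311,232.5),.033);e2=atz(w,(312.2,150.5),.033);m=(e1+e2)/2
print(e1,e2,np.linalg.norm(e1-e2),np.degrees(np.arctan2(*(e2-e1)[[1,0]])))
b=[atz(w,(160+u/2,v/2),.051) for u,v in [(283,349),(323,349),(322,448),(281,448)]];bb=np.mean(b,0);print(bb,np.linalg.norm(b[0]-b[3]),np.linalg.norm(b[0]-b[1]))
s=readout.read_state();print(yaw(),totool(np.r_[bb[:2]*.5+m[:2]*.5,.043-env.hold_point_z]-s["ee_pos"]))
```

```text
[ 0.54289599 -0.13834362  0.033     ] [ 0.61596932 -0.15955943  0.033     ] 0.07609088372991628 -16.18990605895075
[ 0.57894725 -0.14876891  0.051     ] 0.04315917313352692 0.016193063958502195
-15.072340716280987 [ 0.02636916 -0.20466222  3.56137259]
```

```bash
python3 -m pendant '[[0,-0.1,0.4,0,0,0.14,-1],[0.03,-0.1,0.4,0,0,0.14,-1],[0,0,0.5,0,0,0,-1],[0,0,0.5,0,0,0,-1],[0,0,0.5,0,0,0,-1],[0,0,0.4,0,0,0,-1],[0,0,0.3,0,0,0,-1],[0,0,0.2,0,0,0,-1],[0,0,0.1,0,0,0,-1],[0,0,0,0,0,0,-1]]' && python3 -m pendant '[[0,0,0,0,0,0,1],[0,0,0,0,0,0,1],[0,0,0,0,0,0,1],[0,0,0,0,0,0,1],[0,0,0,0,0,0,1],[0,0,0,0,0,0,1],[0,0,0,0,0,0,1],[0,0,0,0,0,0,1],[0,0,0,0,0,0,1],[0,0,0,0,0,0,1]]'
```

```text
time_s: 5.08
ee_pos: [0.5788, -0.1488, 0.031]
orientation: [0.99, -0.141, -0.0, -0.0]
force: [0.3, -0.3, -0.8]
gripper_width: 0.0855
finger_force: 0.0
time_s: 5.92
ee_pos: [0.5792, -0.1489, 0.032]
orientation: [0.99, -0.141, 0.0, 0.0]
force: [-1.7, 0.5, 6.2]
gripper_width: 0.0168
finger_force: 59.4
```

Gripped at 17 mm opening. Next: lift straight up and carry it towards the tester.

```bash
python3 -m pendant '[[0,0,-0.2,0,0,0,1],[0,0,-0.4,0,0,0,1],[0,0,-0.6,0,0,0,1],[0,0,-0.8,0,0,0,1],[0,0,-1,0,0,0,1],[0,0,-1,0,0,0,1],[0,0,-0.8,0,0,0,1],[0,0,-0.4,0,0,0,1],[-0.3,-0.8,0,0,0,-0.23,1],[-0.3,-0.8,0,0,0,-0.23,1]]' && python3 -m pendant '[[-0.3,-0.8,0,0,0,-0.23,1],[-0.3,-0.8,0,0,0,-0.23,1],[-0.3,-0.8,0,0,0,-0.23,1],[-0.3,-0.8,0,0,0,-0.23,1],[-0.3,-0.8,0,0,0,-0.23,1],[-0.3,-0.8,0,0,0,-0.23,1],[-0.3,-0.8,0,0,0,-0.23,1],[-0.3,-0.8,0,0,0,-0.23,1],[-0.3,-0.8,0,0,0,-0.23,1],[-0.3,-0.8,0,0,0,-0.23,1]]' && python3 -m pendant '[[-0.3,-0.8,0,0,0,-0.23,1],[-0.3,-0.8,0,0,0,-0.23,1],[-0.3,-0.8,0,0,0,-0.23,1],[0,0,0,0,0,0,1],[0,0,0,0,0,0,1],[0,0,0,0,0,0,1],[0,0,0,0,0,0,1],[0,0,0,0,0,0,1],[0,0,0,0,0,0,1],[0,0,0,0,0,0,1]]'
python3 - <<'E'
from h import *
w=cam("wrist");save(w,"w3.png",sc=1.25)
for n in ["tester","gauge_pin","handle_pin","handle_grip","pointer","marker","link_mid"]: print(n,[(round(r["p"],2),np.round(r["box"]).tolist()) for r in models.trace("wrist",n)][:3])
print(yaw())
E
```

```text
time_s: 6.75
ee_pos: [0.5754, -0.0983, 0.1898]
orientation: [0.992, -0.126, 0.002, 0.0]
force: [0.8, 0.1, -1.0]
gripper_width: 0.0169
finger_force: 58.6
time_s: 7.58
ee_pos: [0.5283, 0.1553, 0.1886]
orientation: [0.999, -0.045, 0.0, -0.0]
force: [0.4, 0.1, -0.1]
gripper_width: 0.0169
finger_force: 58.6
time_s: 8.42
ee_pos: [0.5073, 0.2273, 0.1876]
orientation: [1.0, -0.021, -0.0, 0.0]
force: [0.1, -0.8, -0.4]
gripper_width: 0.0164
finger_force: 58.7
tester [(0.98, [315.0, 123.0, 99.0, 245.0]), (0.55, [314.0, 176.0, 100.0, 111.0])]
gauge_pin [(0.68, [313.0, 52.0, 63.0, 55.0])]
handle_pin [(0.96, [312.0, 175.0, 99.0, 112.0])]
handle_grip [(0.8, [314.0, 174.0, 101.0, 114.0])]
pointer [(0.95, [313.0, 54.0, 64.0, 58.0])]
marker []
link_mid [(0.62, [317.0, 235.0, 62.0, 178.0]), (0.29, [608.0, 101.0, 64.0, 148.0])]
-2.3934299248814677
```

View pics/w3.png

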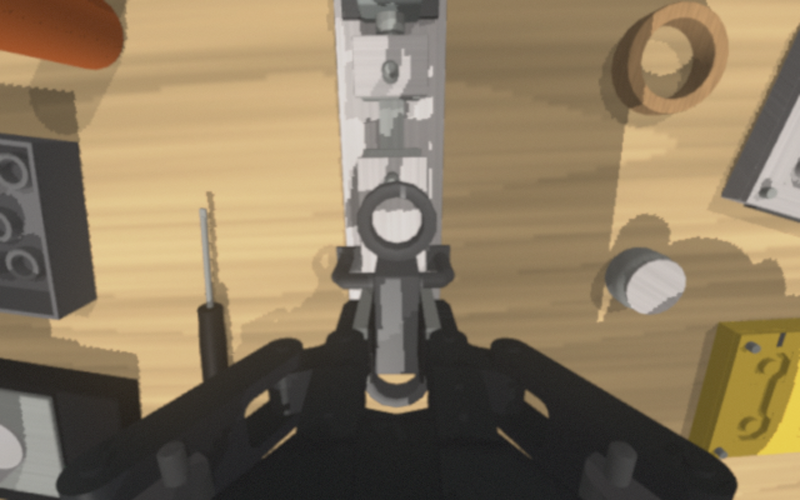

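The carried link's front eye is at (318,176) in full-picture pixels. The gauge pin tip is near (313,53), the handle pin near (313,143) partly hidden, and the handle bar at (313,220). I'll zoom in on the pins.

Run:
```python
from h import *
w=cam("wrist");t=cam("top")
A=cv2.resize(w["img"][0:200,262:372],(330,600),interpolation=cv2.INTER_CUBIC)
B=cv2.resize(t["img"][100:250,192:262],(280,600),interpolation=cv2.INTER_CUBIC)
cv2.imwrite("pics/pins.png",np.hstack([A,B])[:,:,::-1])
s=readout.read_state()["ee_pos"]
print(atz(w,(317.6,176),s[2]+.001)-s, atz(w,(313,53),.076))
```

```text
[ 0.03960453 -0.00066101  0.001     ] [0.62549384 0.22757057 0.076     ]
```

View pics/pins.png

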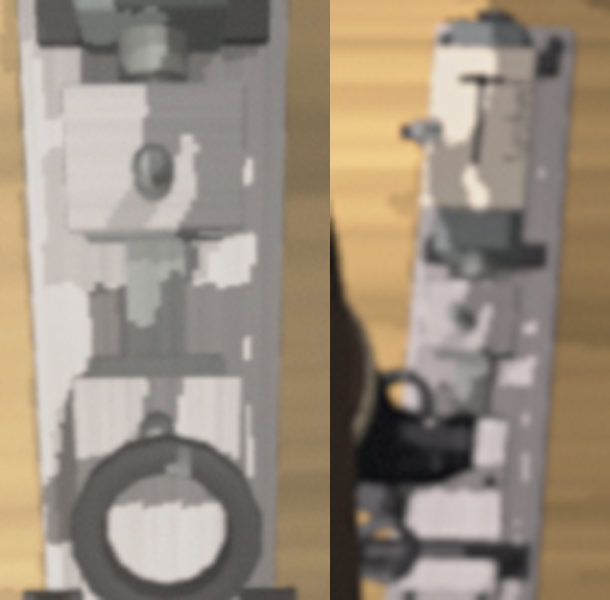

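Run:
```python
from h import *
w=cam("wrist");t=cam("top")
W=lambda u,v:(262+u/3,v/3)
T=lambda u,v:(192+(u-330)/4,100+v/4)
print("foot",atz(w,W(152,188),.044),"tip",atz(w,W(156,155),.076),atz(t,T(464,316),.076))
print("tri",tri([ray(w,W(156,157)),ray(t,T(464,316))]))
print("htip",atz(w,W(157,425),.074))
def ang(a,b): return np.degrees(np.arctan2(*(b-a)[[1,0]]))
print("top edge",ang(atz(t,T(535,600),.012),atz(t,T(573,40),.012)))
for (u1,v1,u2,v2) in [(45,580,22,20),(275,580,290,5)]: 
  a,b=atz(w,W(u1,v1),.012),atz(w,W(u2,v2),.012);print("w edge",ang(a,b),a,b)
d=[atz(w,W(*p),.044) for p in [(65,88),(242,85),(245,230),(70,232)]];print("deck",np.round(d,4),np.mean(d,0),ang(d[3],d[0]),ang(d[2],d[1]))
d=[atz(w,W(*p),.044) for p in [(75,378),(240,378)]];print("hdeck",np.round(d,4),np.mean(d,0))
print(readout.read_state()["ee_pos"],yaw())
```

```text
foot [0.62305322 0.22843827 0.044     ] tip [0.62648711 0.22670484 0.076     ] [0.62050083 0.22034033 0.076     ]
tri [0.63041968 0.22726938 0.04575389]
htip [0.55264252 0.22972774 0.074     ]
top edge -1.638176102592948
w edge -2.296543888252376 [0.48796474 0.27726671 0.012     ] [0.68175697 0.26949492 0.012     ]
w edge -1.862025468841429 [0.48417746 0.18689905 0.012     ] [0.68241528 0.18045436 0.012     ]
deck [[0.6524 0.2536 0.044 ]
 [0.651  0.1998 0.044 ]
 [0.6095 0.1996 0.044 ]
 [0.6113 0.255  0.044 ]] [0.6310603  0.22698466 0.044     ] -1.9201915411826624 0.24073550055791995
hdeck [[0.5661 0.2566 0.044 ]
 [0.5638 0.202  0.044 ]] [0.5649746  0.22928969 0.044     ]
[0.50707978 0.22791396 0.18747549] -2.394720385911651
```

```bash
python3 -m pendant '[[0.3,-0.02,0.3,0,0,0,1],[0.35,-0.02,0.35,0,0,0,1],[0.35,-0.02,0.35,0,0,0,1],[0.35,-0.02,0.35,0,0,0,1],[0.35,-0.02,0.35,0,0,0,1],[0.35,-0.02,0.35,0,0,0,1],[0.35,-0.02,0.35,0,0,0,1],[0.2,0,0.35,0,0,0,1],[0,0,0,0,0,0,1],[0,0,0,0,0,0,1]]'
python3 - <<'E'
from h import *
w=cam("wrist");s=cam("scene");print(proj(s,[.5855,.2287,.09]))
u,v=proj(s,[.5855,.2287,.09])[0].astype(int)
A=cv2.resize(w["img"][60:260,240:390],(450,600),interpolation=cv2.INTER_CUBIC)
B=cv2.resize(s["img"][v-60:v+60,u-35:u+35],(350,600),interpolation=cv2.INTER_CUBIC)
cv2.imwrite("pics/over.png",np.hstack([A,B])[:,:,::-1]);print(u,v)
E
```

```text
time_s: 9.85
ee_pos: [0.5848, 0.2285, 0.104]
orientation: [1.0, -0.021, -0.001, 0.0]
force: [-1.0, 0.7, -0.5]
gripper_width: 0.0166
finger_force: 58.7
[[355.69606042 271.87369072]]
355 271
```

View pics/over.png

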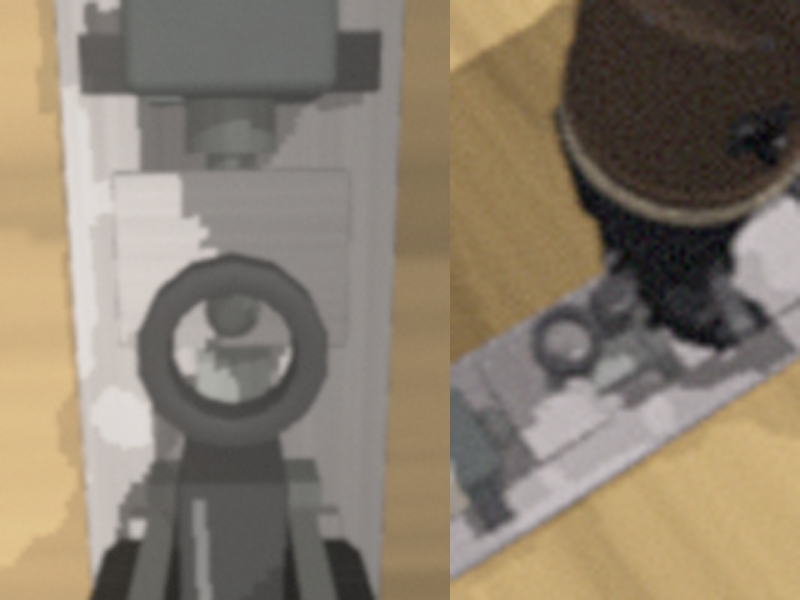

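Run:
```python
from h import *
w=cam("wrist");W=lambda u,v:(240+u/3,60+v/3)
s=readout.read_state()["ee_pos"]
print("tip",atz(w,W(232,320),.076),"foot",atz(w,W(232,308),.044))
c=[atz(w,W(*p),s[2]+.001) for p in [(233,350),(138,350),(328,350),(233,254),(233,446)]];print("eye",np.round(c,4))
d=[atz(w,W(*p),.044) for p in [(113,172),(349,172),(347,346),(120,345)]];print("deck",np.mean(d,0))
print(s,yaw(),-w["R"].T@w["t"])
```

```text
tip [0.62362578 0.22835407 0.076     ] foot [0.62046581 0.22845009 0.044     ]
eye [[0.6242 0.2282 0.1065]
 [0.6249 0.2445 0.1065]
 [0.6236 0.2119 0.1065]
 [0.6406 0.2275 0.1065]
 [0.6068 0.2289 0.1065]]
deck [0.63186158 0.2279062  0.044     ]
[0.58499399 0.2289251  0.10550249] -2.388759411053906 [0.65666655 0.22717162 0.24846661]
```

Through the front eye the pin shows at about (317,165) against the eye centre at (318,177). Corrected for height, the two agree within about 1 mm, so I'm descending.

```bash
python3 -m pendant '[[-0.03,0,0.2,0,0,-0.05,1],[0,0,0.2,0,0,-0.05,1],[0,0,0.2,0,0,0,1],[0,0,0.2,0,0,0,1],[0,0,0.2,0,0,0,1],[0,0,0.2,0,0,0,1],[0,0,0.15,0,0,0,1],[0,0,0.1,0,0,0,1],[0,0,0,0,0,0,1],[0,0,0,0,0,0,1]]' && python3 -m pendant '[[0,0,0.05,0,0,0,1],[0,0,0.05,0,0,0,1],[0,0,0.05,0,0,0,1],[0,0,0.04,0,0,0,1],[0,0,0.03,0,0,0,1],[0,0,0.02,0,0,0,1],[0,0,0,0,0,0,1],[0,0,0,0,0,0,1],[0,0,0,0,0,0,1],[0,0,0,0,0,0,1]]'
```

```text
time_s: 10.83
ee_pos: [0.5843, 0.2288, 0.0614]
orientation: [1.0, -0.017, -0.0, 0.0]
force: [0.2, -0.9, -0.6]
gripper_width: 0.0167
finger_force: 58.6
time_s: 11.67
ee_pos: [0.5843, 0.2289, 0.0549]
orientation: [1.0, -0.017, 0.0, -0.0]
force: [-4.2, -1.7, 11.3]
gripper_width: 0.0167
finger_force: 60.3
```

Contact came at the expected height (11 N). Now release and rise.

```bash
python3 -m pendant '[[0,0,-0.05,0,0,0,-1],[0,0,0,0,0,0,-1],[0,0,0,0,0,0,-1],[0,0,0,0,0,0,-1],[0,0,0,0,0,0,-1],[0,0,0,0,0,0,-1],[0,0,0,0,0,0,-1],[0,0,0,0,0,0,-1],[0,0,0,0,0,0,-1],[0,0,0,0,0,0,-1]]' && python3 -m pendant '[[0,0,-0.3,0,0,0,-1],[0,0,-0.5,0,0,0,-1],[0,0,-0.8,0,0,0,-1],[0,0,-0.8,0,0,0,-1],[0,0,-0.8,0,0,0,-1],[-0.7,0,-0.8,0,0,0,-1],[-0.7,0,-0.5,0,0,0,-1],[-0.7,0,0,0,0,0,-1],[-0.7,0,0,0,0,0,-1],[0,0,0,0,0,0,-1]]'
python3 - <<'E'
from h import *
w=cam("wrist");save(w,"w4.png",crop=(220,0,420,300),sc=2)
for n in ["link_mid","handle_grip","pointer","marker"]: print(n,[(round(r["p"],2),np.round(r["box"]).tolist()) for r in models.trace("wrist",n)][:3])
print(readout.read_state()["ee_pos"],yaw())
E
```

```text
time_s: 12.5
ee_pos: [0.5843, 0.2289, 0.0558]
orientation: [1.0, -0.017, -0.0, 0.0]
force: [-0.6, -0.0, -0.3]
gripper_width: 0.0851
finger_force: 0.0
time_s: 13.33
ee_pos: [0.4968, 0.2316, 0.1917]
orientation: [1.0, -0.017, -0.001, 0.0]
force: [1.3, 0.2, -0.1]
gripper_width: 0.0851
finger_force: 0.0
link_mid [(0.79, [316.0, 90.0, 35.0, 123.0])]
handle_grip [(0.95, [317.0, 165.0, 102.0, 114.0])]
pointer [(0.82, [318.0, 42.0, 61.0, 54.0]), (0.25, [607.0, 96.0, 63.0, 143.0])]
marker []
[0.50123584 0.23186482 0.19103733] -2.007428273564474
```

View pics/w4.png

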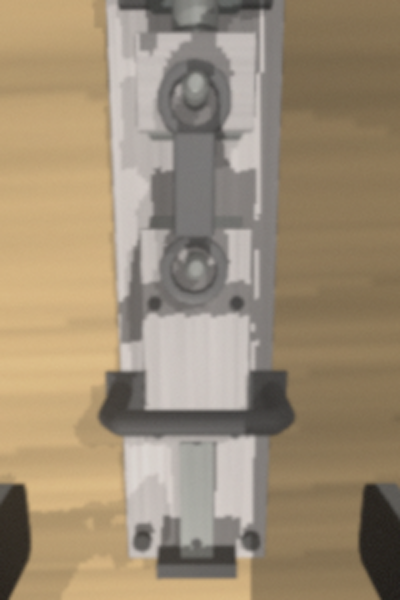

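The link is seated with both pins through its eyes, at (316,44) and (317,134), and the handle bar is at (318,211). Next I'll look at the gauge scale from above, with the top view beside it.

```bash
python3 - <<'E'
from h import *
w=cam("wrist");print("bar",atz(w,(318.5,211),.095),readout.read_state()["q"])
E
python3 -m pendant '[[0.5,0,0,0,0,0,-1],[1,0,0,0,0,0,-1],[1,0,0,0,0,0,-1],[1,0,0,0,0,0,-1],[1,0,0,0,0,0,-1],[1,0,0,0,0,0,-1],[1,0,0,0,0,0,-1],[0.5,0,0,0,0,0,-1],[0,0,0,0,0,0,-1],[0,0,0,0,0,0,-1]]'
cat >> h.py <<'E'
GP=np.array([.6232,.2277]);AN=np.radians(-2.0)
ax=np.array([np.cos(AN),np.sin(AN)]);ay=np.array([-ax[1],ax[0]])
def patch(c,z=.062,x0=.10,x1=.20,y0=-.05,y1=.05,n=2000):
    # rectified scale patch, 0.5 mm/px: columns = x beyond the gauge pin, rows = +y to -y
    X=np.arange(x0,x1,.0005);Y=np.arange(y1,y0,-.0005)
    P=np.array([[*(GP+x*ax+y*ay),z] for y in Y for x in X])
    m=proj(c,P).astype(np.float32).reshape(len(Y),len(X),2)
    return cv2.remap(c["img"],m,None,cv2.INTER_CUBIC)
E
python3 - <<'E'
from h import *
w=cam("wrist");t=cam("top")
o=[cv2.resize(patch(c),(400,400),interpolation=cv2.INTER_CUBIC) for c in (w,t)]
cv2.imwrite("pics/scale.png",np.hstack(o)[:,:,::-1]);print(readout.read_state()["ee_pos"])
E
```

```text
bar [0.48671442 0.23237075 0.095     ] [ 3.78307517e-01  3.90990682e-01  1.86557631e+00 -5.26466585e-05
  8.84588178e-01  1.98427710e+00]
time_s: 14.47
ee_pos: [0.7108, 0.2239, 0.1897]
orientation: [1.0, -0.018, -0.001, 0.0]
force: [-1.0, -0.1, -0.1]
gripper_width: 0.0855
finger_force: 0.0
[0.7095978  0.22433444 0.19025161]
```

View pics/scale.png

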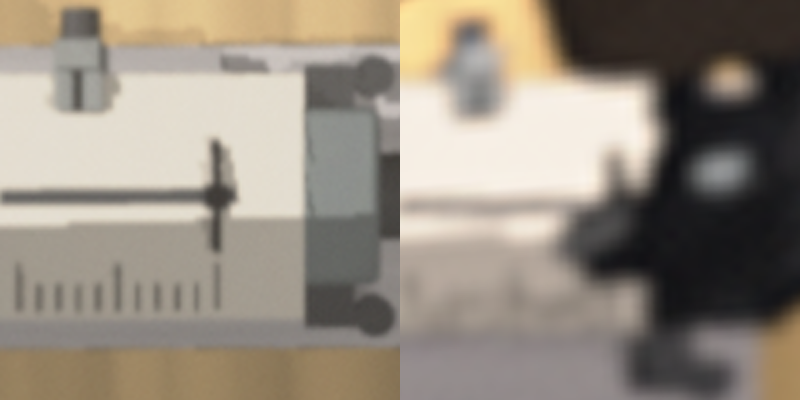

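Rectified scale at 4 px/mm: pointer at column 216, marker line at column 77, so the marker sits at about 34.7 mm. The ticks (20 px = 5 mm) agree. Next I go to the handle, turned by 90°.

```bash
python3 -m pendant '[[-0.5,0,0,0,0,-0.5,-1],[-0.9,0,0,0,0,0,-1],[-0.9,0,0,0,0,0,-1],[-0.9,0,0,0,0,0,-1],[-0.9,0,0,0,0,0,-1],[-0.9,0,0,0,0,0,-1],[-0.9,0,0,0,0,0,-1],[-0.9,0,0,0,0,0,-1],[-0.8,0,0,0,0,0,-1],[0,0,0,0,0,-1,-1]]' && python3 -m pendant '[[0,0,0,0,0,-1,-1],[0,0,0,0,0,-1,-1],[0,0,0,0,0,-1,-1],[0,0,0,0,0,-1,-1],[0,0,0,0,0,-1,-1],[0,0,0,0,0,-1,-1],[0,0,0,0,0,-1,-1],[0,0,0,0,0,-1,-1],[0,0,0,0,0,-1,-1],[0,0,0,0,0,-1,-1]]' && python3 -m pendant '[[0,0,0,0,0,-1,-1],[0,0,0,0,0,-1,-1],[0,0,0,0,0,-1,-1],[0,0,0,0,0,-1,-1],[0,0,0,0,0,-1,-1],[0,0,0,0,0,-1,-1],[0,0,0,0,0,-1,-1],[0,0,0,0,0,-1,-1],[0,0,0,0,0,-1,-1],[0,0,0,0,0,-1,-1]]' && python3 -m pendant '[[0,0,0,0,0,-1,-1],[0,0,0,0,0,0,-1],[0,0,0,0,0,0,-1],[0,0,0,0,0,0,-1],[0,0,0,0,0,0,-1],[0,0,0,0,0,0,-1],[0,0,0,0,0,0,-1],[0,0,0,0,0,0,-1],[0,0,0,0,0,0,-1],[0,0,0,0,0,0,-1]]'
python3 - <<'E'
from h import *
w=cam("wrist");s=readout.read_state();print(yaw(),s["ee_pos"],-w["R"].T@w["t"],w["R"][2])
r=models.trace("wrist","handle_grip")
for q in r[:2]: print(q["p"],q["box"])
# project candidate bar ends (both x hypotheses) for comparison
for x in (.478,.482,.487):
    print(x,proj(w,[[x,.2315+.034,.095],[x,.2315-.034,.095]]).round(1).tolist())
g=cv2.cvtColor(w["img"],cv2.COLOR_RGB2GRAY)
for y in (.215,.232,.250):
    X=np.arange(.455,.515,.002);m=proj(w,[[x,y-(x-.48)*.035,.095] for x in X]).astype(np.float32)
    print(y,cv2.remap(g,m.reshape(1,-1,2),None,cv2.INTER_LINEAR)[0].tolist())
E
```

```text
time_s: 15.4
ee_pos: [0.4767, 0.2245, 0.1909]
orientation: [0.999, 0.035, -0.002, 0.0]
force: [1.6, -0.0, 0.5]
gripper_width: 0.0854
finger_force: 0.0
time_s: 16.23
ee_pos: [0.4813, 0.225, 0.1911]
orientation: [0.926, 0.376, 0.0, -0.0]
force: [-0.1, 0.1, 0.4]
gripper_width: 0.0855
finger_force: 0.0
time_s: 17.07
ee_pos: [0.4813, 0.225, 0.1911]
orientation: [0.742, 0.671, 0.0, 0.0]
force: [0.3, -0.9, -0.6]
gripper_width: 0.0853
finger_force: 0.0
time_s: 17.9
ee_pos: [0.4822, 0.225, 0.1908]
orientation: [0.719, 0.695, -0.0, -0.0]
force: [-0.8, 0.4, 0.8]
gripper_width: 0.0858
finger_force: 0.0
87.99665766390827 [0.48225752 0.2249684  0.19078036] [0.48456482 0.29825671 0.33407578] [-0.00976654 -0.28268927 -0.95916182]
0.7 [344.5, 181.3, 115.8, 104.7]
0.478 [[310.5, 151.8], [313.6, 226.1]]
0.482 [[315.2, 151.6], [317.9, 225.9]]
0.487 [[321.1, 151.4], [323.4, 225.8]]
0.215 [122, 119, 119, 119, 121, 121, 122, 122, 121, 88, 73, 91, 98, 96, 88, 77, 68, 72, 105, 125, 126, 127, 128, 126, 122, 118, 116, 112, 115, 121]
0.232 [185, 154, 166, 166, 166, 167, 169, 189, 193, 192, 187, 110, 98, 97, 93, 80, 84, 175, 195, 196, 196, 196, 196, 196, 196, 196, 196, 196, 196, 196]
0.25 [122, 146, 170, 168, 169, 168, 169, 181, 193, 194, 192, 133, 97, 100, 96, 86, 77, 158, 195, 194, 194, 194, 194, 194, 193, 194, 193, 193, 193, 193]
```

The dark band across the bar centres at x = 0.482, which matches the TCP. Descending to grip.

```bash
python3 -m pendant '[[0.1,0,0.3,0,0,0,-1],[0.1,0,0.5,0,0,0,-1],[0.03,0,0.6,0,0,0,-1],[0,0,0.6,0,0,0,-1],[0,0,0.6,0,0,0,-1],[0,0,0.5,0,0,0,-1],[0,0,0.4,0,0,0,-1],[0,0,0.2,0,0,0,-1],[0,0,0.1,0,0,0,-1],[0,0,0,0,0,0,-1]]' && python3 -m pendant '[[0,0,0,0,0,0,1],[0,0,0,0,0,0,1],[0,0,0,0,0,0,1],[0,0,0,0,0,0,1],[0,0,0,0,0,0,1],[0,0,0,0,0,0,1],[0,0,0,0,0,0,1],[0,0,0,0,0,0,1],[0,0,0,0,0,0,1],[0,0,0,0,0,0,1]]'
```

```text
time_s: 18.83
ee_pos: [0.4822, 0.2319, 0.0762]
orientation: [0.719, 0.695, -0.0, -0.0]
force: [0.2, 0.1, 0.6]
gripper_width: 0.0851
finger_force: 0.0
time_s: 19.67
ee_pos: [0.4824, 0.2319, 0.0772]
orientation: [0.719, 0.695, 0.0, -0.0]
force: [-2.6, 0.3, 8.2]
gripper_width: 0.0099
finger_force: 58.5
```

```bash
python3 -m pendant '[[0,-0.1,0,0,0,0,1],[0,-0.15,0,0,0,0,1],[0,-0.15,0,0,0,0,1],[0,-0.15,0,0,0,0,1],[0,-0.15,0,0,0,0,1],[0,-0.15,0,0,0,0,1],[0,-0.15,0,0,0,0,1],[0,-0.1,0,0,0,0,1],[0,0,0,0,0,0,1],[0,0,0,0,0,0,1]]'
python3 - <<'E'
from h import *
t=cam("top");s=cam("scene")
for n,c in (("top",t),("scene",s)):
    g=cv2.cvtColor(patch(c),cv2.COLOR_RGB2GRAY).astype(int)  # 200x200 0.5mm
    print(n,"pointer rows",g[76:90].mean(0)[20:140:2].astype(int).tolist());print("marker",g[38:53].mean(0)[20:90:2].astype(int).tolist())
E
```

```text
time_s: 20.5
ee_pos: [0.4508, 0.233, 0.0772]
orientation: [0.719, 0.695, 0.001, 0.001]
force: [11.0, -8.7, 0.9]
gripper_width: 0.0103
finger_force: 58.6
top pointer rows [164, 171, 175, 177, 176, 172, 167, 161, 156, 153, 151, 150, 151, 150, 150, 148, 144, 141, 133, 123, 113, 102, 94, 92, 97, 109, 122, 132, 139, 145, 146, 147, 147, 147, 147, 147, 146, 146, 146, 146, 146, 146, 146, 146, 146, 146, 146, 146, 146, 146, 146, 146, 146, 146, 146, 146, 146, 146, 146, 147]
marker [181, 173, 162, 153, 145, 136, 131, 124, 118, 114, 114, 117, 124, 134, 142, 155, 164, 174, 187, 195, 203, 207, 208, 208, 208, 207, 206, 206, 206, 207, 207, 208, 208, 208, 208]
scene pointer rows [146, 146, 147, 149, 151, 150, 150, 148, 147, 145, 144, 145, 146, 145, 144, 145, 147, 148, 147, 141, 127, 107, 88, 81, 89, 109, 128, 140, 145, 146, 147, 148, 148, 147, 145, 145, 145, 146, 146, 147, 146, 145, 145, 146, 147, 146, 145, 146, 146, 146, 146, 146, 145, 145, 146, 146, 145, 145, 146, 146]
marker [196, 192, 184, 173, 163, 154, 143, 127, 112, 107, 112, 124, 137, 143, 142, 139, 142, 151, 165, 180, 191, 198, 201, 201, 201, 200, 199, 199, 198, 198, 198, 197, 195, 191, 187]
```

```bash
cat > chk.py <<'E'
from h import *
# one template per camera: sub-sample dark-line position, mm along the patch
def dip(p,lo,hi):
    b=np.median(p);w=np.clip(b-p,0,None)[lo:hi];k=w.argmax();a=max(k-5,0);v=w[a:k+6];v=np.clip(v-.4*w.max(),0,None)
    return (lo+a+(v*np.arange(len(v))).sum()/v.sum())*.5
for n in ("top","scene"):
    g=cv2.cvtColor(patch(cam(n)),cv2.COLOR_RGB2GRAY).astype(float)
    P=g[76:90].mean(0);M=g[44:53].mean(0)
    print(n,"pointer",round(dip(P,30,140),2),"marker",round(dip(M,20,60),2),P[28:80:2].astype(int).tolist(),M[28:60:2].astype(int).tolist())
s=readout.read_state();print(s["ee_pos"],s["force"],s["gripper_width"],s["time_s"])
E
python3 -m pendant '[[0,-0.05,0,0,0,0,1],[-0.01,-0.05,0,0,0,0,1],[-0.01,-0.05,0,0,0,0,1],[0,-0.05,0,0,0,0,1],[0,-0.05,0,0,0,0,1],[0,-0.05,0,0,0,0,1],[0,-0.05,0,0,0,0,1],[0,-0.03,0,0,0,0,1],[0,0,0,0,0,0,1],[0,0,0,0,0,0,1]]'
python3 chk.py
```

```text
time_s: 21.43
ee_pos: [0.4405, 0.2333, 0.0772]
orientation: [0.719, 0.695, 0.002, 0.001]
force: [14.7, -4.6, -5.6]
gripper_width: 0.0103
finger_force: 58.4
top pointer 22.41 marker 19.5 [147, 145, 142, 138, 128, 118, 107, 95, 89, 90, 98, 111, 124, 132, 140, 145, 146, 147, 146, 145, 145, 145, 145, 145, 145, 145] [150, 138, 130, 121, 114, 110, 110, 114, 121, 131, 140, 153, 164, 174, 187, 196]
scene pointer 22.81 marker 19.1 [147, 148, 147, 146, 144, 140, 128, 109, 92, 87, 98, 116, 133, 142, 147, 149, 147, 145, 143, 143, 144, 145, 146, 146, 146, 146] [168, 158, 144, 127, 111, 104, 109, 123, 137, 143, 143, 143, 149, 160, 174, 188]
[0.44053975 0.23332141 0.07725628] [14.46621621 -4.67962925 -5.86784676] 0.009838432405866718 21.5333
```

```bash
python3 -m pendant '[[0,-0.03,0,0,0,0,1],[0,-0.03,0,0,0,0,1],[0,-0.03,0,0,0,0,1],[0,-0.02,0,0,0,0,1],[0,0,0,0,0,0,1],[0,0,0,0,0,0,1],[0,0,0,0,0,0,1],[0,0,0,0,0,0,1],[0,0,0,0,0,0,1],[0,0,0,0,0,0,1]]'
python3 chk.py
```

```text
time_s: 22.37
ee_pos: [0.4374, 0.2334, 0.0772]
orientation: [0.719, 0.695, 0.002, 0.001]
force: [16.5, -5.0, -6.4]
gripper_width: 0.0095
finger_force: 58.4
top pointer 19.4 marker 19.52 [138, 128, 116, 104, 92, 86, 88, 96, 109, 123, 132, 139, 144, 145, 146, 146, 145, 145, 145, 145, 145, 145, 145, 145, 145, 145] [150, 138, 130, 122, 113, 109, 109, 113, 121, 130, 138, 150, 160, 170, 183, 193]
scene pointer 19.61 marker 19.13 [146, 141, 132, 117, 97, 82, 79, 93, 113, 131, 141, 145, 148, 148, 147, 146, 144, 143, 144, 144, 144, 145, 145, 145, 145, 146] [166, 157, 144, 127, 112, 105, 110, 122, 134, 140, 139, 139, 143, 154, 168, 180]
[0.43742918 0.23341553 0.07725807] [15.69346186 -5.54597377 -6.84559167] 0.009917807956164978 22.4667
```

```bash
python3 -m pendant '[[0,-0.007,0,0,0,0,1],[0,0,0,0,0,0,1],[0,0,0,0,0,0,1],[0,0,0,0,0,0,1],[0,0,0,0,0,0,1],[0,0,0,0,0,0,1],[0,0,0,0,0,0,1],[0,0,0,0,0,0,1],[0,0,0,0,0,0,1],[0,0,0,0,0,0,1]]'
python3 chk.py | cut -c1-45; python3 -c "
from station import order;print(order.close_job())"
```

```text
time_s: 23.3
ee_pos: [0.4373, 0.2334, 0.0773]
orientation: [0.719, 0.695, 0.002, 0.001]
force: [16.7, -6.9, -6.1]
gripper_width: 0.0099
finger_force: 58.4
top pointer 18.99 marker 19.52 [136, 126, 113
scene pointer 19.54 marker 19.2 [145, 142, 13
[0.4372992  0.23343217 0.07725076] [15.928744
the job is handed in; nothing more can be done
None
```

The sound link is seated on both pins, and the arm is still gripping the handle with the pointer within about 0.5 mm of the set marker (two cameras); the job was handed in at about 23 s, with no verdict shown.

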